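# Pack seven bottles into the round autoclave basket

### The arm

A 6-joint arm with a two-finger parallel gripper is mounted at the origin on a cart in front of the work surface, level with it; the furniture and walls round the work are solid. World frame = base frame: x ahead of the robot, y to its left, z up, the work surface at z = 0. Lengths are in mm, angles in degrees, forces in N, time in s.
With the tool pointing down it reaches from about 325 to 900 mm from the base axis. Payload 6.1 kg.
Tool frame: the origin (TCP) lies midway between the tips of the shut fingers; the grasp point (between the pads) lies 19 mm behind it; z points along the fingers, y is the line along which they close (so a half turn about z gives the same grasp; the last joint's range is limited). The gripper opens to 87 mm and grips with 3 to 60 N. Pads are 19 mm wide; open, the fingers measure 117 mm over their backs; the gripper's body (75 mm by 190 mm) begins 51 mm behind the grasp point.
Start: joints at [69.609, 12.628, 87.462, -0, 79.91, -7.225], TCP at [142.363, 608.563, 222.538] pointing down, gripper open.
Joint ranges: [-170.65, 170.65], [-52.31, 119.04], [5.05, 147.46], [-71.25, 251.25], [11.57, 151.72], [-153.62, 153.62]. Speed limits (degrees/s): [147.25, 147.25, 172.46, 180, 180, 180].

### API

Orientations are given as [roll, pitch, yaw] about the fixed x, y, z axes, in that order (R = Rz(yaw) Ry(pitch) Rx(roll)).
In Python, from station import manip gives the robot as it stands.
- The arm moves only by the tool run_rows, called after "Call:" by a JSON object that holds its "op" and its "data". Schema: {"type":"object","properties":{"increments":{"type":"array","items":{"type":"array","items":{"type":"array","items":{"type":"number"},"minItems":7,"maxItems":7},"minItems":1,"maxItems":5},"minItems":1,"maxItems":1},"grip_force":{"type":"number"},"only":{"type":"string"},"quiet":{"type":"boolean"},"lines":{"type":"string"}},"required":["increments"],"additionalProperties":false}. increments is a list that holds a single list of rows (three levels of brackets), with 1 to 5 rows, each of 7 numbers: dx, dy, dz in shares of the most that a row can go, 1 being 62.5 mm, then a rotation vector rx, ry, rz in parts of the range, where 1.0 means 360 degrees, then the finger opening in mm; each row shifts and turns the commanded pose from where the row before left it, along the tool's axes as they then stand; what a row does not reach is not made up. A row lasts 1/8 s, in which the tool goes at most 62.5 mm and 10.7 degrees, less where a joint would pass 70% of its speed; a pose out of reach is approached as far as the arm can. The fingers move at their own pace and stop on an object; grip_force is the grip in N (left out, the last holds). Time passes only in rows, so rows that do not move let the fingers close. The tool returns the time, the measured TCP pose, the force, the opening and the grip force at its end. only (a regular expression) keeps the lines of the reply that match it, lines (a string "A,B") keeps lines A to B, and quiet returns only ok. A shift or turn number past 1, either way, is cut back to 1. Input that does not fit is refused with a message, and nothing moves.
- manip.state(): the state, without advancing time (a new reading comes with each control period).
- manip.snapshot(name): name is "side" or "top" or "wrist"; returns the picture (384x512x3 uint8, blue, green, red); there is no depth.
- manip.camera_info(name): a dict with "mtx" (3x3 intrinsics, pixels), "R" (3x3) and "t" (3): a world point X has camera coordinates R X + t. Camera axes: x right, y down, z forward; pixel columns grow to the right and rows downward; lengths in mm; the calibration is good to about 2 mm. The wrist camera is an equidistant fisheye: a pixel r from the principal point sees the ray r / f radians off the axis. A picture is of the moment at which its call begins: read the wrist's pose just before it. camera_info takes no time and is no camera call; for the wrist camera it gives the pose at the moment of the call.
- manip.job_done(): hands the job in; it is judged then, once.
The state is a dict: "clock": time; "qpos": joint angles; "joint_velocities": joint speeds; "effort": joint torques, N m; "tool_pos": TCP position; "tool_rot": TCP orientation; "contact_force": force on the tool from outside, world axes, zero at the start; "torque": the same for the moment, N m; "width": finger opening in mm; "grasp_force": force on a finger pad.
Only numpy, scipy, OpenCV 4.12 (cv2) and the standard library are available. Lean on these libraries where they do the work, as an engineer would, in place of code of your own. Each camera call takes 0.05 s, during which the arm holds its last target. There are 200 camera calls.

### The job

Get the round wire basket ready for the autoclave: all seven amber bottles must stand upright and flat on its floor, which only works with one in the middle and six round it. Five are in already, but one of them was put in carelessly and blocks the room: shift it into the pattern, and lower the two bottles from the bench into the places left. Set the bottles down gently rather than dropping them, do not tip any over, and leave the other things on the bench where they are.

Things in the scene. Friction and masses are not known exactly. Their poses are not given: they have to be found in the camera images.
- basket: Round stainless wire basket of a top-loading autoclave, firm on the bench. Upright wall, clear inside diameter 192 mm, outside 202 mm, rim 78 mm above the bench; two small lifting lugs on its +x and -x sides reach 115 mm from the axis and 83 mm high. Origin: centre of its underside, on the bench; z up
- basket_floor (a point): Centre of the basket's flat wire floor, 6 mm above the bench: a bottle standing in the basket has its origin at this height. Seven bottles fit only as six in a ring (centres about 63 mm from the axis, 60 degrees apart, some 3 mm free between neighbours) round one in the middle
- bottle_1: Amber glass bottle with black cap, one of seven alike: body 60 mm diameter, shoulder sloping in from about 77 mm up, foot edge rounded, cap 30 mm diameter from 119 to 140 mm above its underside (grip it by the cap), 140 mm tall, 0.19 to 0.38 kg. Origin: centre of its underside; z along its axis. At the start: in the basket, in a place of the ring.
- bottle_2: Amber glass bottle with black cap, one of seven alike: body 60 mm diameter, shoulder sloping in from about 77 mm up, foot edge rounded, cap 30 mm diameter from 119 to 140 mm above its underside (grip it by the cap), 140 mm tall, 0.19 to 0.38 kg. Origin: centre of its underside; z along its axis. At the start: in the basket, in a place of the ring.
- bottle_3: Amber glass bottle with black cap, one of seven alike: body 60 mm diameter, shoulder sloping in from about 77 mm up, foot edge rounded, cap 30 mm diameter from 119 to 140 mm above its underside (grip it by the cap), 140 mm tall, 0.19 to 0.38 kg. Origin: centre of its underside; z along its axis. At the start: in the basket, in a place of the ring.
- bottle_4: Amber glass bottle with black cap, one of seven alike: body 60 mm diameter, shoulder sloping in from about 77 mm up, foot edge rounded, cap 30 mm diameter from 119 to 140 mm above its underside (grip it by the cap), 140 mm tall, 0.19 to 0.38 kg. Origin: centre of its underside; z along its axis. At the start: in the basket, in a place of the ring.
- bottle_5: Amber glass bottle with black cap, one of seven alike: body 60 mm diameter, shoulder sloping in from about 77 mm up, foot edge rounded, cap 30 mm diameter from 119 to 140 mm above its underside (grip it by the cap), 140 mm tall, 0.19 to 0.38 kg. Origin: centre of its underside; z along its axis. At the start: in the basket, near the wall between two places of the ring, blocking both.
- bottle_6: Amber glass bottle with black cap, one of seven alike: body 60 mm diameter, shoulder sloping in from about 77 mm up, foot edge rounded, cap 30 mm diameter from 119 to 140 mm above its underside (grip it by the cap), 140 mm tall, 0.19 to 0.38 kg. Origin: centre of its underside; z along its axis. At the start: on the bench.
- bottle_7: Amber glass bottle with black cap, one of seven alike: body 60 mm diameter, shoulder sloping in from about 77 mm up, foot edge rounded, cap 30 mm diameter from 119 to 140 mm above its underside (grip it by the cap), 140 mm tall, 0.19 to 0.38 kg. Origin: centre of its underside; z along its axis. At the start: on the bench.
- jar_red: bystander: white jar with a red lid, 67 mm diameter, 99 mm tall, on the bench; origin: centre of its underside
- timer: bystander: white bench timer, 70 x 66 x 18 mm, flat on the bench; origin: centre of its underside
- flask: bystander: small glass flask, 59 mm diameter, 73 mm tall, on the bench; origin: centre of its underside
Things that resemble listed ones, but are neither listed nor needed, are in the scene too. What is shaped like the bottle_7 but blue or purple is not meant.

How it is judged (in metres and radians):
At the end, for the whole second after the job is handed in: All seven amber bottles stand in the basket: each one's centre within 72 mm of the basket's axis, its underside within 6 mm of the basket's floor, upright within 0.06 rad, at rest (under 0.02 m/s) and released (horizontal distance between each of bottle_1, bottle_2, bottle_3, bottle_4, bottle_5, bottle_6, bottle_7 and basket below 0.072 m and z of bottle_1 in the frame of basket_floor between -0.006 and 0.006 m and angle between each of bottle_1, bottle_2, bottle_3, bottle_4, bottle_5, bottle_6, bottle_7's own z axis and vertical below 0.06 rad and linear speed of each of bottle_1, bottle_2, bottle_3, bottle_4, bottle_5, bottle_6, bottle_7 below 0.02 m/s and z of bottle_2 in the frame of basket_floor between -0.006 and 0.006 m and z of bottle_3 in the frame of basket_floor between -0.006 and 0.006 m and z of bottle_4 in the frame of basket_floor between -0.006 and 0.006 m and z of bottle_5 in the frame of basket_floor between -0.006 and 0.006 m and z of bottle_6 in the frame of basket_floor between -0.006 and 0.006 m and z of bottle_7 in the frame of basket_floor between -0.006 and 0.006 m); the robot touches nothing.
It fails at once if an amber bottle is tipped by more than about 35 degrees (angle between any of bottle_1, bottle_2, bottle_3, bottle_4, bottle_5, bottle_6, bottle_7's own z axis and vertical above 0.6 rad).
It fails at once if an amber bottle is let fall into the basket (reaches the basket's floor at more than 0.7 m/s, as from over 25 mm) ((horizontal distance between bottle_1 and basket below 0.09 m and z of bottle_1 in the frame of basket_floor below 0.06 m and linear speed of bottle_1 above 0.7 m/s) or (horizontal distance between bottle_2 and basket below 0.09 m and z of bottle_2 in the frame of basket_floor below 0.06 m and linear speed of bottle_2 above 0.7 m/s) or (horizontal distance between bottle_3 and basket below 0.09 m and z of bottle_3 in the frame of basket_floor below 0.06 m and linear speed of bottle_3 above 0.7 m/s) or (horizontal distance between bottle_4 and basket below 0.09 m and z of bottle_4 in the frame of basket_floor below 0.06 m and linear speed of bottle_4 above 0.7 m/s) or (horizontal distance between bottle_5 and basket below 0.09 m and z of bottle_5 in the frame of basket_floor below 0.06 m and linear speed of bottle_5 above 0.7 m/s) or (horizontal distance between bottle_6 and basket below 0.09 m and z of bottle_6 in the frame of basket_floor below 0.06 m and linear speed of bottle_6 above 0.7 m/s) or (horizontal distance between bottle_7 and basket below 0.09 m and z of bottle_7 in the frame of basket_floor below 0.06 m and linear speed of bottle_7 above 0.7 m/s)).
It fails at once if the red-capped jar, the timer or the flask is pushed away by more than 3 cm (distance of any of jar_red, timer, flask from where it was at the start of the episode above 0.03 m).
It also fails if it takes over 64 s, if anything falls off the work surface, if the arm or the gripper's body presses on something with over 40 N, if the wrist force passes 120 N, or if a joint passes its speed limit or range.

## Working session

There is one attempt and no reset: what is moved stays moved. The work goes in short steps, Python scripts to look and compute and a tool call to move; the robot and the scene stay as the last step left them, time stands still between calls to the robot, and variables do not carry over. Pictures are saved under pics/ and viewed, at most 10 in all, crops included, and the job is handed in when it is done.

```bash
mkdir -p pics; ls; python3 - <<'E'
from station import manip
import cv2
for n in("top","side"):
    im=manip.snapshot(n); cv2.imwrite(f"pics/{n}0.png",im)
    c=manip.camera_info(n); print(n,c)
s=manip.state();print(s)
E
```

```text
pics
top {'mtx': array([[355.92373837,   0.        , 256.63586799],
       [  0.        , 355.92373837, 191.69594503],
       [  0.        ,   0.        ,   1.        ]]), 'R': array([[-2.42692048e-03, -9.99996732e-01, -8.04385567e-04],
       [-9.82815627e-01,  2.53369115e-03, -1.84572544e-01],
       [ 1.84573979e-01,  3.42619818e-04, -9.82818564e-01]]), 't': array([  93.48333237,  547.25096649, 1036.93011272])}
side {'mtx': array([[374.7588235 ,   0.        , 259.50323627],
       [  0.        , 374.7588235 , 193.54583518],
       [  0.        ,   0.        ,   1.        ]]), 'R': array([[-0.99557786, -0.09358882, -0.00811483],
       [-0.07506989,  0.84454883, -0.53019034],
       [ 0.05647325, -0.52723658, -0.84783982]]), 't': array([ 546.10534718,  -28.60674664, 1186.97978206])}
{'clock': 0.1, 'qpos': array([ 6.96127371e+01,  1.26702011e+01,  8.75205387e+01, -2.17398720e-03,
        7.99148510e+01, -7.22377223e+00]), 'joint_velocities': array([ 0.01471842, -0.05392759, -0.31785194,  0.03030729,  0.05767457,
        0.03587283]), 'effort': array([ 5.21862530e-04, -4.95947242e+01, -3.88525486e+01,  7.01775402e-02,
        5.13695937e-02, -3.76375522e-05]), 'tool_pos': array([142.12491734, 608.01210899, 221.54006933]), 'tool_rot': array([-1.79894978e+02, -1.11547811e-02,  1.66836882e+02]), 'contact_force': array([ 0.63156466, -0.17981045,  0.24215574]), 'torque': array([ 0.01991916,  0.03685268, -0.07475697]), 'grasp_force': 0.0, 'width': 87.19447191097996}
```

View pics/top0.png

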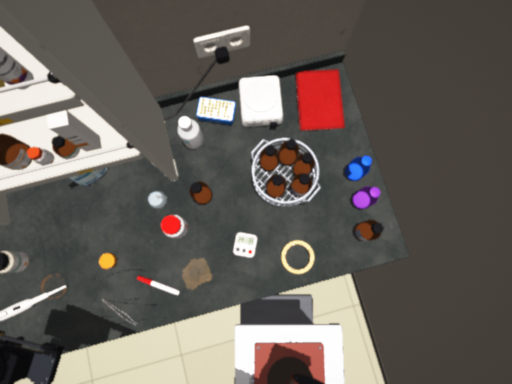

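View pics/side0.png

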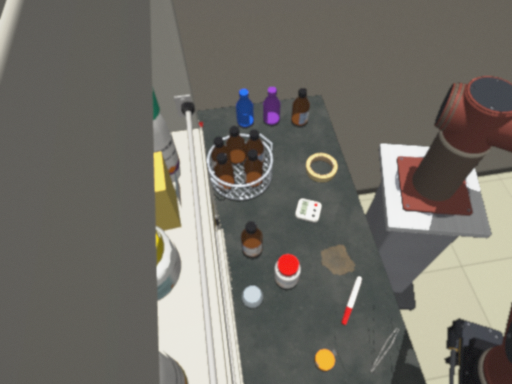

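The top view shows the basket at about (285,171) with five bottles in it. The loose amber bottles are at (201,192) and (367,230); the blue and purple look-alikes are at (357,167) and (366,198). I'll enlarge these areas.

```bash
python3 - <<'E'
import cv2,numpy as np
t=cv2.imread("pics/top0.png");s=cv2.imread("pics/side0.png")
def c(im,x,y,w,h,k):
    o=cv2.resize(im[y:y+h,x:x+w],None,fx=k,fy=k,interpolation=cv2.INTER_CUBIC)
    o=np.clip(o*1.6,0,255).astype(np.uint8)
    for i in range(0,w,10):cv2.putText(o,str(x+i),(i*k,8),0,.3,(0,255,0));cv2.line(o,(i*k,9),(i*k,13),(0,255,0))
    for i in range(0,h,10):cv2.putText(o,str(y+i),(0,i*k+4),0,.3,(0,255,255))
    return o
a=np.hstack([c(t,245,132,80,80,5),c(s,203,120,80,80,5)])
b=np.hstack([c(t,182,172,40,40,5),c(t,346,212,40,40,5),c(s,232,215,40,40,5),c(s,282,85,40,40,5)])
cv2.imwrite("pics/z0.png",np.vstack([a,b]))
E
```

```text
(no output)
```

View pics/z0.png

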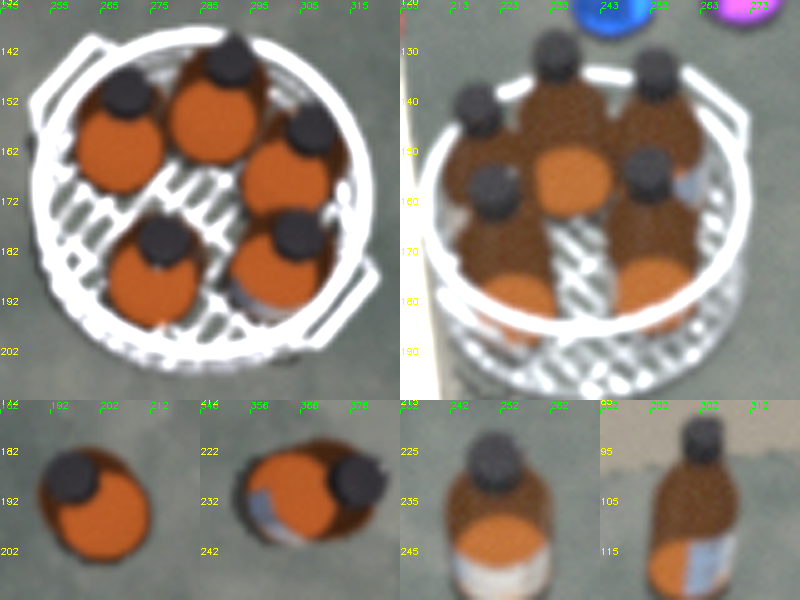

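The caps are clear in both enlargements. I'll measure each cap (top at z=140 on the bench, 146 in the basket) from both cameras and fit the basket rim.

```bash
cat > h.py <<'E'
import numpy as np,cv2
from station import manip
def ray(n,uv,z):
    c=manip.camera_info(n);R,t=c["R"],c["t"];C=-R.T@t
    p=cv2.undistortPoints(np.array([[uv]],float),c["mtx"],None)[0,0]
    d=R.T@np.array([p[0],p[1],1]);return C+d*(z-C[2])/d[2]
def proj(n,X):
    c=manip.camera_info(n);p=c["mtx"]@(c["R"]@np.array(X,float)+c["t"]);return p[:2]/p[2]
def tri(a,b):
    rows=[];rhs=[]
    for n,uv in(("top",a),("side",b)):
        c=manip.camera_info(n);P=c["mtx"]@np.c_[c["R"],c["t"]]
        for i in(0,1):
            r=P[i]-uv[i]*P[2];r=r/np.linalg.norm(P[2,:3]);rows.append(r[:3]);rhs.append(-r[3])
    x=np.linalg.lstsq(np.array(rows),np.array(rhs),rcond=None)[0];return x
E
python3 - <<'E'
from h import *
np.set_printoptions(precision=1,suppress=True)
for n in("top","side"):
    c=manip.camera_info(n);print(n,-c["R"].T@c["t"])
P={'A':((270.6,150.6),(252.6,155)),'A2':((270.6,150.6),(221.6,158.4)),'B':((291.4,144),(218.6,142)),'C':((307.2,157.6),(234.2,131)),'D':((304.8,178.8),(254,135)),'E':((277.8,180),(252.6,155)),
'6':((196.4,187.4),(251.2,227.6)),'7':((377.4,228),(302.6,93))}
for k,(a,b) in P.items():
    z=133 if k in'67' else 139
    print(k,tri(a,b),ray("top",a,z)[:2],ray("side",b,z)[:2])
# rim: top-view crop: outer rim extents
for f in((245+x/5,132+y/5) for x,y in((40,185),(368,185),(205,33),(205,355))):print(ray("top",f,78))
for f in((203+(x-400)/5,120+y/5) for x,y in((424,200),(744,200),(580,73),(580,326))):print(ray("side",f,78))
for n,uv in(("flask",(157,199)),("jar",(173,225)),("purple",(374,191)),("blue",(366,160)),("white",(184,122)),("timer",(246,245)),("cab",(175,178))):print(n,ray("top",uv,73)[:2])
E
```

```text
top [ 346.7   91.7 1120.2]
side [474.5 701.1 995.6]
A [592.8  64.9 194.5] [650.7  51.8] [563.6  39.7]
A2 [653.6  51.4 128.1] [650.7  51.8] [650.9  59.7]
B [672.5  -9.2 128. ] [670.3  -8.3] [668.7   0.3]
C [630.8 -53.6 130.9] [629.7 -52.6] [628.3 -46.1]
D [569.2 -45.4 128. ] [567.7 -44. ] [567.3 -35.6]
E [565.6  31.8 129.2] [564.4  32.3] [563.6  39.7]
6 [545.5 264.3 123.6] [544.9 262.5] [543.6 269.3]
7 [ 428.7 -245.7  121.1] [ 429. -242.] [ 428.3 -232.4]
[612.1 102.9  78. ]
[611.6 -94.9  78. ]
[707.8   1.7  78. ]
[508.1   5.2  78. ]
[704.8  23.8  78. ]
[509.5   6.7  78. ]
[621.9 -85.6  78. ]
[598.2 107.1  78. ]
flask [521.9 389.4]
jar [444.3 338.4]
purple [ 544.6 -259.3]
blue [ 640.7 -241. ]
white [764.4 317.4]
timer [385.5 123.5]
cab [586.  338.2]
```

Amounts check out: the rim measures 199 mm across, and four bottles fit a ring of radius 62–64 at 48, -11, -70 and -130 degrees. E is the misplaced one, at 147 degrees and r=52. That leaves ring places at about 110 and 170 degrees, plus the middle. Next I'll check the cabinet door near bottle 6 and work out the first move.

```bash
python3 - <<'E'
from h import *
np.set_printoptions(precision=1,suppress=True)
print(tri((177,179),(215,222)),tri((138,145),(215,222)),tri((138,145),(187,107)),tri((177,179),(187,107)))
print([ray("side",(150,230),z)[:2] for z in(0,200,400)])
print([ray("top",(175,178),z)[:2] for z in(0,200,400)])
T=manip.state()
from scipy.spatial.transform import Rotation as Ro
R=Ro.from_euler('xyz',T["tool_rot"],degrees=True).as_matrix();print(R)
p=T["tool_pos"]
for g in([420,180,222],[565,32,222]):
    print(R.T@(np.array(g)-p));p=np.array(g)
t=manip.snapshot("top");s=manip.snapshot("side")
k=2;o=np.hstack([cv2.resize(t[80:280,60:260],None,fx=k,fy=k),cv2.resize(s[80:280,120:320],None,fx=k,fy=k)])
cv2.imwrite("pics/door.png",np.clip(o*1.5,0,255).astype(np.uint8))
E
```

```text
[591.9 302.3 202.2] [601.9 364.6 336.2] [585.  290.5 563. ] [570.8 243.1 520.1]
[array([852. , 237.4]), array([776.1, 330.6]), array([700.3, 423.7])]
[array([602.7, 355.4]), array([557. , 308.3]), array([511.3, 261.3])]
[[-1.   0.2 -0. ]
 [ 0.2  1.  -0. ]
 [ 0.  -0.  -1. ]]
[-368.  -353.5    0.1]
[-174.9 -111.1    0.2]
```

View pics/door.png

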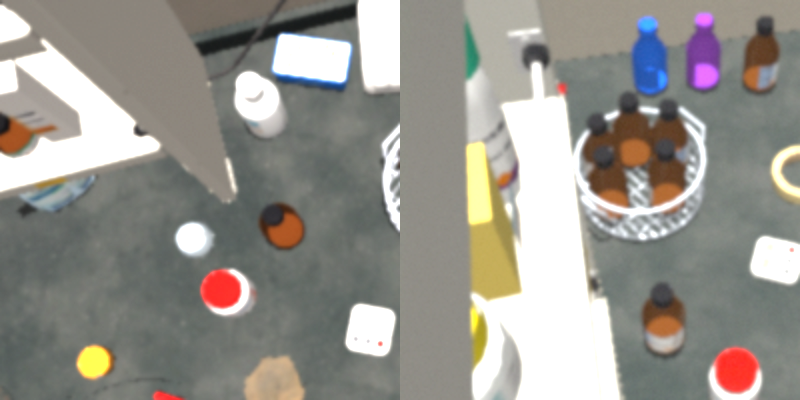

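The first crop shows the door's free lower corner near (177,178), with the hinge toward (135,148). I'll get its height by projecting the corner ray into the side view.

```bash
python3 - <<'E'
from h import *
np.set_printoptions(precision=0,suppress=True)
for uv in((177,179),(135,150)):
  for z in(100,150,200,250,300,400,500,600):
    X=ray("top",uv,z);print(uv,X,proj("side",X))
c=manip.camera_info("wrist");print(c)
im=manip.snapshot("wrist");s=manip.snapshot("side")[:, :300]
o=np.hstack([cv2.resize(im,(400,300)),cv2.resize(s,(400,512))[:300]])
o=np.vstack([cv2.resize(im,(800,600))]);cv2.imwrite("pics/w0.png",o)
E
```

```text
(177, 179) [577. 326. 100.] [236. 252.]
(177, 179) [566. 314. 150.] [240. 240.]
(177, 179) [554. 303. 200.] [244. 227.]
(177, 179) [543. 291. 250.] [249. 213.]
(177, 179) [532. 280. 300.] [254. 198.]
(177, 179) [509. 257. 400.] [266. 162.]
(177, 179) [487. 234. 500.] [280. 119.]
(177, 179) [464. 211. 600.] [297.  65.]
(135, 150) [666. 455. 100.] [193. 299.]
(135, 150) [650. 437. 150.] [198. 285.]
(135, 150) [634. 419. 200.] [203. 271.]
(135, 150) [619. 401. 250.] [208. 255.]
(135, 150) [603. 383. 300.] [214. 238.]
(135, 150) [572. 348. 400.] [228. 199.]
(135, 150) [541. 312. 500.] [244. 152.]
(135, 150) [509. 277. 600.] [265.  93.]
{'mtx': array([[297.,   0., 254.],
       [  0., 297., 189.],
       [  0.,   0.,   1.]]), 'R': array([[ 0.,  1., -0.],
       [ 1., -0.,  0.],
       [ 0., -0., -1.]]), 't': array([-623.,  -32.,  389.])}
```

View pics/w0.png

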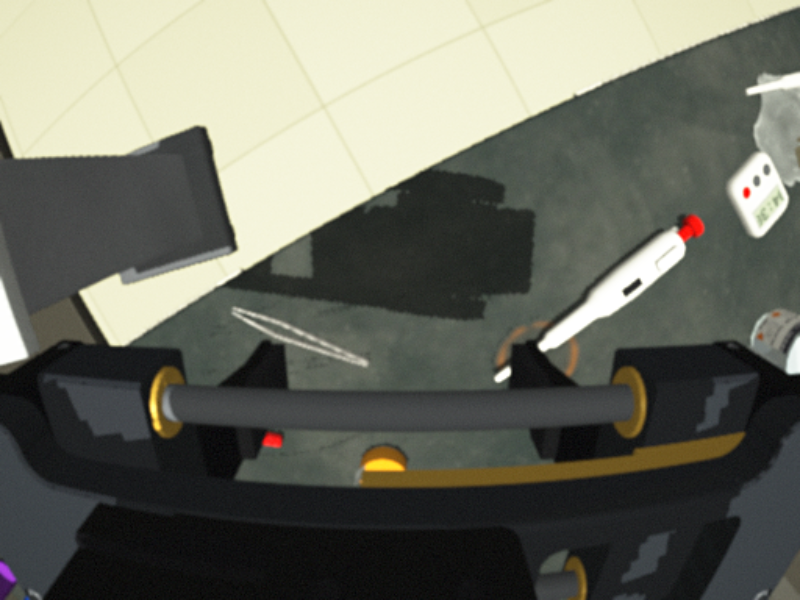

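The corner only agrees between both views at bench level, at about (600,353): the cabinet side stands on the bench behind bottle 6. I'll grip that bottle with the fingers closing diagonally, away from the cabinet. Bottle 5 (E) goes first, so I'm moving over the basket.

Careful with the scale: shifts go in shares of 62.5 mm and turns go in shares of 360 degrees. That gives: -37 mm is -0.592, -35 mm is -0.56.

Call:
{"op": "run_rows", "data": {"increments": [[[-0.592, -0.56, 0, 0, 0, 0, 44], [-0.592, -0.56, 0, 0, 0, 0, 44], [-0.592, -0.56, 0, 0, 0, 0, 44], [-0.592, -0.56, 0, 0, 0, 0, 44], [-0.592, -0.56, 0, 0, 0, 0, 44]]], "grip_force": 20}}

```text
clock: 0.92
tool_pos: [283.3, 394.6, 222.7]
tool_rot: [180.0, 0.0, 166.9]
contact_force: [0.4, -0.1, 0.7]
width: 47.5
grasp_force: 0.0
```

Call:
{"op": "run_rows", "data": {"increments": [[[-0.592, -0.56, 0, 0, 0, 0, 44], [-0.592, -0.56, 0, 0, 0, 0, 44], [-0.592, -0.56, 0, 0, 0, 0, 44], [-0.592, -0.56, 0, 0, 0, 0, 44], [-0.592, -0.56, 0, 0, 0, 0, 44]]]}}

```text
clock: 1.55
tool_pos: [423.7, 182.0, 222.9]
tool_rot: [180.0, 0.0, 166.8]
contact_force: [0.3, 0.2, -0.2]
width: 43.9
grasp_force: 0.0
```

Call:
{"op": "run_rows", "data": {"increments": [[[-0.56, -0.352, 0, 0, 0, 0, 44], [-0.56, -0.352, 0, 0, 0, 0, 44], [-0.56, -0.352, 0, 0, 0, 0, 44], [-0.56, -0.352, 0, 0, 0, 0, 44], [-0.56, -0.352, 0, 0, 0, 0, 44]]]}}

```text
clock: 2.17
tool_pos: [569.1, 35.4, 222.6]
tool_rot: [180.0, 0.0, 166.8]
contact_force: [0.3, 0.2, 0.1]
width: 44.1
grasp_force: 0.0
```

Call:
{"op": "run_rows", "data": {"increments": [[[0, 0, 0, 0, 0, 0, 44], [0, 0, 0, 0, 0, 0, 44]]]}}

```text
clock: 2.42
tool_pos: [567.8, 36.8, 222.2]
tool_rot: [180.0, -0.1, 166.8]
contact_force: [0.4, -0.3, -0.2]
width: 44.0
grasp_force: 0.0
```

```bash
cat >> h.py <<'E'
from scipy.spatial.transform import Rotation as Ro
def to(g,p=None):
    s=manip.state();R=Ro.from_euler('xyz',s["tool_rot"],degrees=True).as_matrix()
    p=s["tool_pos"] if p is None else np.array(p,float)
    return R.T@(np.array(g,float)-p)
def wray(c,uv,z):
    K=c["mtx"];d=np.array([(uv[0]-K[0,2])/K[0,0],(uv[1]-K[1,2])/K[1,1]]);th=np.hypot(*d)
    v=np.r_[d/th*np.sin(th),np.cos(th)];R=c["R"];C=-R.T@c["t"];w=R.T@v
    return C+w*(z-C[2])/w[2]
E
python3 - <<'E'
from h import *
np.set_printoptions(precision=1,suppress=True)
c=manip.camera_info("wrist");im=manip.snapshot("wrist");s=manip.state();print(s["tool_pos"],s["tool_rot"],s["clock"]);print(to([565,32,222]))
np.savez("w1.npz",**c);cv2.imwrite("pics/w1.png",cv2.resize(im,(800,600)))
E
```

```text
[567.6  37.1 222.4] [180.   -0.  166.9] 2.475
[ 1.4 -5.6  0.4]
```

View pics/w1.png

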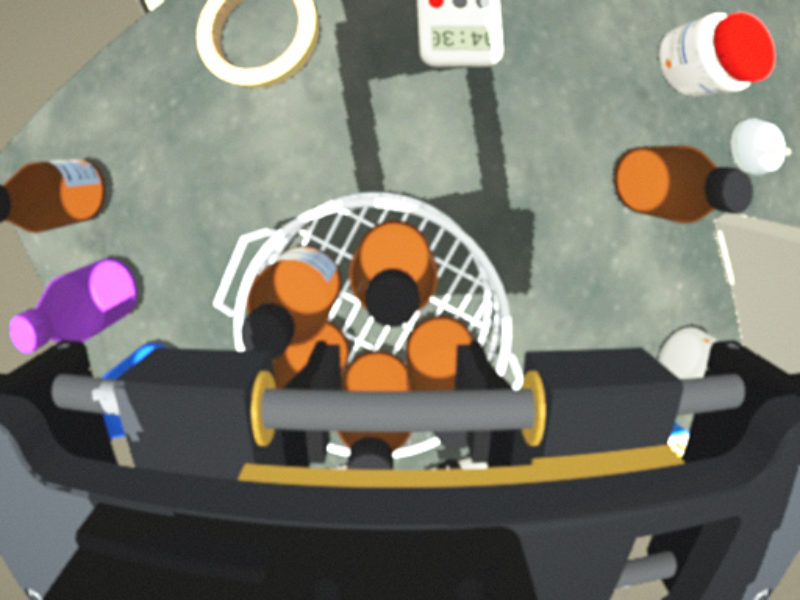

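The wrist view shows bottle 5's cap at (391,297), its neighbour's at (270,330) and bottle 6's at (731,190). The cabinet foot is at (717,220), all in the 800x600 picture.

```bash
python3 - <<'E'
from h import *
np.set_printoptions(precision=1,suppress=True)
c=dict(np.load("w1.npz"));k=.64
print(-c["R"].T@c["t"])
for n,x,y,z in(("E",391,297,142),("D",270,330,140),("6",731,190,133),("cab",717,220,0),("rimL",240,345,78),("rimR",511,345,78),("rimN",373,194,78)):
    print(n,wray(c,(x*k,y*k),z))
E
```

```text
[495.5  52.5 382.9]
E [561.2  33.5 142. ]
D [565.  -38.4 140. ]
6 [544.  261.9 133. ]
cab [596.6 350.6   0. ]
rimL [589.  -88.2  78. ]
rimR [633.4 104.2  78. ]
rimN [508.   33.2  78. ]
```

In the tool's units: 30 mm is 0.48, 3.5 mm is 0.056.

Call:
{"op": "run_rows", "data": {"increments": [[[0.056, -0.08, 0.4, 0, 0, 0, 44], [0, 0, 0.48, 0, 0, 0, 44], [0, 0, 0.48, 0, 0, 0, 44], [0, 0, 0.32, 0, 0, 0, 44], [0, 0, 0, 0, 0, 0, 44]]]}}

```text
clock: 3.1
tool_pos: [561.6, 33.6, 115.9]
tool_rot: [-180.0, -0.2, 166.9]
contact_force: [0.4, 0.7, 0.4]
width: 44.0
grasp_force: 0.0
```

Call:
{"op": "run_rows", "data": {"increments": [[[0, 0, 0, 0, 0, 0, 20], [0, 0, 0, 0, 0, 0, 20], [0, 0, 0, 0, 0, 0, 20], [0, 0, 0, 0, 0, 0, 20], [0, 0, 0, 0, 0, 0, 20]]], "grip_force": 20}}

```text
clock: 3.72
tool_pos: [564.9, 32.7, 119.1]
tool_rot: [179.9, 0.2, 166.8]
contact_force: [0.5, 2.4, 5.5]
width: 29.8
grasp_force: 19.1
```

Bottle 5 is gripped, and the camera y agrees with the tool. I'll lift it slightly, shift it to the 170° place and set it down.

Call:
{"op": "run_rows", "data": {"increments": [[[0, 0, -0.08, 0, 0, 0, 20], [0, 0, -0.08, 0, 0, 0, 20], [0.0752, -0.112, 0, 0, 0, 0, 20], [0.0752, -0.112, 0, 0, 0, 0, 20], [0.0752, -0.112, 0, 0, 0, 0, 20]]], "grip_force": 25}}

```text
clock: 4.35
tool_pos: [544.3, 14.6, 127.1]
tool_rot: [-180.0, -0.0, 166.8]
contact_force: [-0.7, -0.3, -4.2]
width: 29.8
grasp_force: 22.6
```

Call:
{"op": "run_rows", "data": {"increments": [[[0, 0, 0, 0, 0, 0, 20], [0, 0, 0, 0, 0, 0, 20], [0, 0, 0.048, 0, 0, 0, 20], [0, 0, 0.048, 0, 0, 0, 20], [0, 0, 0.032, 0, 0, 0, 20]]]}}

```text
clock: 4.97
tool_pos: [545.0, 15.4, 119.1]
tool_rot: [-180.0, -0.0, 166.8]
contact_force: [-0.8, -0.1, 2.2]
width: 29.2
grasp_force: 23.5
```

Call:
{"op": "run_rows", "data": {"increments": [[[0, 0, 0.016, 0, 0, 0, 20], [0, 0, 0, 0, 0, 0, 20], [0, 0, 0, 0, 0, 0, 20]]]}}

```text
clock: 5.35
tool_pos: [545.5, 15.2, 119.1]
tool_rot: [180.0, 0.0, 166.8]
contact_force: [-1.7, -0.0, 2.8]
width: 29.6
grasp_force: 23.2
```

In the tool's units: -45 mm is -0.72, -40 mm is -0.64.

Call:
{"op": "run_rows", "data": {"increments": [[[0, 0, 0, 0, 0, 0, 40], [0, 0, 0, 0, 0, 0, 40], [0, 0, -0.24, 0, 0, 0, 40], [0, 0, -0.64, 0, 0, 0, 40], [0, 0, -0.72, 0, 0, 0, 44]]]}}

```text
clock: 5.98
tool_pos: [544.8, 15.2, 220.0]
tool_rot: [-180.0, -0.0, 166.8]
contact_force: [0.2, -0.3, 0.2]
width: 42.6
grasp_force: 0.0
```

Call:
{"op": "run_rows", "data": {"increments": [[[0.1472, -0.744, 0, 0, 0, 0, 50], [0.1472, -0.744, 0, 0, 0, 0, 50], [0.1472, -0.744, 0, 0, 0, 0, 50], [0.1472, -0.744, 0, 0, 0, 0, 50], [0.1472, -0.744, 0, 0, 0, 0, 50]]]}}

```text
clock: 6.6
tool_pos: [447.0, -202.2, 219.9]
tool_rot: [-180.0, 0.1, 166.8]
contact_force: [1.3, -0.0, 0.2]
width: 49.7
grasp_force: 0.0
```

Call:
{"op": "run_rows", "data": {"increments": [[[0.1472, -0.744, 0, 0, 0, 0, 50], [0, 0, 0, 0, 0, 0, 50], [0, 0, 0, 0, 0, 0, 50]]]}}

```text
clock: 6.98
tool_pos: [428.1, -243.8, 219.2]
tool_rot: [180.0, 0.0, 166.8]
contact_force: [0.0, 0.8, -0.8]
width: 49.7
grasp_force: 0.0
```

```bash
python3 - <<'E'
from h import *
np.set_printoptions(precision=1,suppress=True)
c=manip.camera_info("wrist");im=manip.snapshot("wrist");t=manip.snapshot("top");s=manip.state();print(s["tool_pos"],s["tool_rot"],s["clock"])
np.savez("w2.npz",**c)
cv2.imwrite("pics/t2raw.png",t)
a=cv2.resize(im[60:260,100:400],(600,400),interpolation=cv2.INTER_CUBIC)
b=cv2.resize(t[132:212,245:325],None,fx=5,fy=5,interpolation=cv2.INTER_CUBIC)
b=np.clip(b*1.6,0,255).astype(np.uint8)
o=np.zeros((600,800,3),np.uint8);o[:400,:400]=b;o[200:,400:]=cv2.resize(im[60:260,128:328],(400,400))
cv2.imwrite("pics/c2.png",o)
E
```

```text
[ 428.4 -243.   218.9] [180.    0.  166.9] 7.075
```

View pics/c2.png

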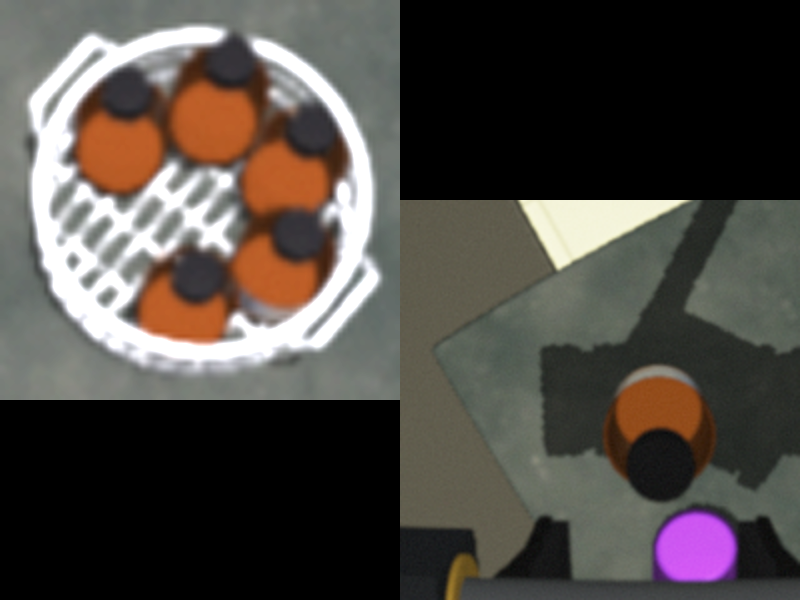

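The basket crop shows bottle 5 now in line in the ring, with its cap at (200,276). Bottle 7's cap sits at (661,465) in the wrist crop.

```bash
python3 - <<'E'
from h import *
np.set_printoptions(precision=1,suppress=True)
c=dict(np.load("w2.npz"));print("7",wray(c,(258.5,192.5),136))
P=[]
for x,y in((128,93),(232,60),(311,128),(299,234),(200,276)):
    P.append(ray("top",(245+x/5,132+y/5),138)[:2])
P=np.array(P);print(P)
# hex fit
from scipy.optimize import least_squares
a=np.radians(60*np.array([0,-1,-2,-3,-4]))
f=lambda v:(np.c_[v[0]+v[3]*np.cos(v[2]+a),v[1]+v[3]*np.sin(v[2]+a)]-P).ravel()
v=least_squares(f,[608,4,.86,63]).x;print(v[:2],np.degrees(v[2]),v[3],f(v).reshape(-1,2))
q=v[2]+np.radians(60);print("goal",v[:2]+v[3]*np.array([np.cos(q),np.sin(q)]))
g=to([0,0,0],[0,0,0]);print(to([428,-243,100]))
E
```

```text
7 [ 426.3 -240.9  136. ]
[[651.   51.7]
 [670.7  -8.4]
 [629.9 -52.7]
 [567.9 -44.2]
 [543.8  12.2]]
[608.3   3.6] 50.12996350453764 63.14042533720806 [[-2.2  0.3]
 [-0.1  1.2]
 [ 0.1 -3. ]
 [-0.  -0.7]
 [ 2.3  2.2]]
goal [586.6  62.9]
[  0.5  -0.1 118.9]
```

In the tool's units: 35 mm is 0.56, 25 mm is 0.4.

Call:
{"op": "run_rows", "data": {"increments": [[[0.016, 0.016, 0.56, 0, 0, 0, 50], [0, 0, 0.56, 0, 0, 0, 50], [0, 0, 0.4, 0, 0, 0, 50], [0, 0, 0.208, 0, 0, 0, 50], [0, 0, 0, 0, 0, 0, 50]]], "grip_force": 25}}

```text
clock: 7.7
tool_pos: [427.1, -241.7, 110.0]
tool_rot: [180.0, -0.1, 166.9]
contact_force: [-0.2, 0.2, 0.3]
width: 50.3
grasp_force: 0.0
```

Call:
{"op": "run_rows", "data": {"increments": [[[0, 0, 0, 0, 0, 0, 20], [0, 0, 0, 0, 0, 0, 20], [0, 0, 0, 0, 0, 0, 20], [0, 0, 0, 0, 0, 0, 20], [0, 0, 0, 0, 0, 0, 20]]], "grip_force": 25}}

```text
clock: 8.32
tool_pos: [427.9, -242.9, 111.5]
tool_rot: [-180.0, 0.1, 166.8]
contact_force: [-0.0, 1.6, 6.1]
width: 31.2
grasp_force: 24.5
```

Call:
{"op": "run_rows", "data": {"increments": [[[0, 0, -0.16, 0, 0, 0, 20], [0, 0, -0.56, 0, 0, 0, 20], [0, 0, -0.72, 0, 0, 0, 20], [0, 0, -0.72, 0, 0, 0, 20], [0, 0, -0.56, 0, 0, 0, 20]]], "grip_force": 25}}

```text
clock: 8.95
tool_pos: [426.8, -242.9, 282.4]
tool_rot: [-180.0, 0.0, 166.8]
contact_force: [1.3, -0.8, -3.8]
width: 31.0
grasp_force: 22.9
```

```bash
python3 -c "
from h import *
print(to([587,64,281]),manip.state()['tool_pos'])"
```

```text
[-85.97548077 335.30573347   1.11013559] [ 426.8295928  -242.86566416  282.36213421]
```

In the tool's units: 43 mm is 0.688, 30 mm is 0.48.

Call:
{"op": "run_rows", "data": {"increments": [[[-0.128, 0.48, 0, 0, 0, 0, 20], [-0.176, 0.688, 0, 0, 0, 0, 20], [-0.176, 0.688, 0, 0, 0, 0, 20], [-0.176, 0.688, 0, 0, 0, 0, 20], [-0.176, 0.688, 0, 0, 0, 0, 20]]]}}

```text
clock: 9.57
tool_pos: [523.7, -56.8, 280.1]
tool_rot: [-180.0, -0.1, 166.8]
contact_force: [0.1, -1.0, -3.9]
width: 31.1
grasp_force: 22.9
```

Call:
{"op": "run_rows", "data": {"increments": [[[-0.176, 0.688, 0, 0, 0, 0, 20], [-0.176, 0.688, 0, 0, 0, 0, 20], [-0.128, 0.48, 0, 0, 0, 0, 20], [-0.064, 0.272, 0, 0, 0, 0, 20], [0, 0, 0, 0, 0, 0, 20]]]}}

```text
clock: 10.2
tool_pos: [587.0, 64.3, 280.0]
tool_rot: [-180.0, -0.1, 166.9]
contact_force: [-0.1, -0.6, -2.8]
width: 31.0
grasp_force: 22.9
```

Call:
{"op": "run_rows", "data": {"increments": [[[0, 0, 0, 0, 0, 0, 20], [0, 0, 0, 0, 0, 0, 20]]]}}

```text
clock: 10.45
tool_pos: [586.9, 62.7, 280.7]
tool_rot: [-180.0, 0.0, 166.8]
contact_force: [-0.5, 0.2, -3.3]
width: 31.0
grasp_force: 22.9
```

```bash
python3 - <<'E'
from h import *
np.set_printoptions(precision=1,suppress=True)
print(to([587,64,281]),manip.state()['tool_pos'])
c=manip.camera_info("wrist");im=manip.snapshot("wrist");np.savez("w3.npz",**c)
cv2.imwrite("pics/w3.png",cv2.resize(im,(800,600)))
E
```

```text
[ 0.2  1.3 -0.3] [586.9  62.7 280.7]
```

View pics/w3.png

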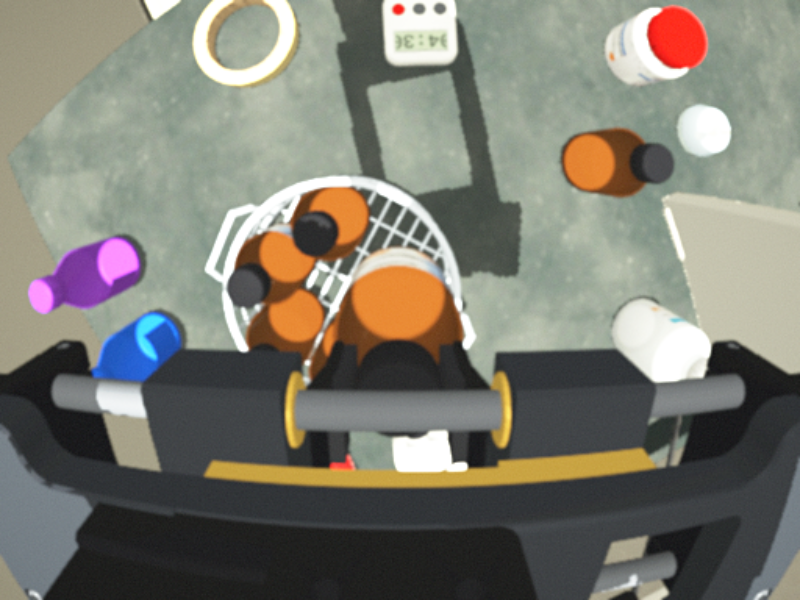

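The wrist view shows bottle 7 hanging upright over the gap, with its neighbours at (315,232) and (248,287). I'll lower it in stages and watch the force.

In the tool's units: 30 mm is 0.48, 25 mm is 0.4.

Call:
{"op": "run_rows", "data": {"increments": [[[0, 0.016, 0.4, 0, 0, 0, 20], [0, 0, 0.48, 0, 0, 0, 20], [0, 0, 0.32, 0, 0, 0, 20], [0, 0, 0.16, 0, 0, 0, 20], [0, 0, 0.16, 0, 0, 0, 20]]]}}

```text
clock: 11.12
tool_pos: [588.0, 64.7, 185.8]
tool_rot: [180.0, 0.1, 166.8]
contact_force: [0.4, 0.6, -3.4]
width: 31.0
grasp_force: 22.9
```

Call:
{"op": "run_rows", "data": {"increments": [[[0, 0, 0.16, 0, 0, 0, 20], [0, 0, 0.16, 0, 0, 0, 20], [0, 0, 0.128, 0, 0, 0, 20], [0, 0, 0.128, 0, 0, 0, 20], [0, 0, 0, 0, 0, 0, 20]]]}}

```text
clock: 11.75
tool_pos: [586.9, 64.9, 148.6]
tool_rot: [-180.0, -0.1, 166.8]
contact_force: [0.1, 0.4, -2.8]
width: 30.7
grasp_force: 22.9
```

In the tool's units: 8 mm is 0.128, 6 mm is 0.096.

Call:
{"op": "run_rows", "data": {"increments": [[[0, 0, 0.128, 0, 0, 0, 20], [0, 0, 0.128, 0, 0, 0, 20], [0, 0, 0.096, 0, 0, 0, 20], [0, 0, 0.064, 0, 0, 0, 20], [0, 0, 0, 0, 0, 0, 20]]]}}

```text
clock: 12.38
tool_pos: [587.1, 64.9, 123.1]
tool_rot: [-180.0, -0.0, 166.8]
contact_force: [0.3, -0.2, -3.1]
width: 30.7
grasp_force: 22.9
```

Call:
{"op": "run_rows", "data": {"increments": [[[0, 0, 0.04, 0, 0, 0, 20], [0, 0, 0.032, 0, 0, 0, 20], [0, 0, 0.016, 0, 0, 0, 20], [0, 0, 0, 0, 0, 0, 20]]]}}

```text
clock: 12.88
tool_pos: [587.4, 64.9, 118.0]
tool_rot: [-180.0, -0.0, 166.8]
contact_force: [0.3, 0.1, -2.9]
width: 31.0
grasp_force: 22.9
```

Call:
{"op": "run_rows", "data": {"increments": [[[0, 0, 0.016, 0, 0, 0, 20], [0, 0, 0, 0, 0, 0, 20], [0, 0, 0.0112, 0, 0, 0, 20], [0, 0, 0, 0, 0, 0, 20]]]}}

```text
clock: 13.38
tool_pos: [588.2, 64.8, 117.5]
tool_rot: [180.0, 0.1, 166.8]
contact_force: [-1.1, 0.5, 6.2]
width: 30.8
grasp_force: 24.4
```

In the tool's units: -50 mm is -0.8, -40 mm is -0.64.

Call:
{"op": "run_rows", "data": {"increments": [[[0, 0, 0, 0, 0, 0, 42], [0, 0, 0, 0, 0, 0, 42], [0, 0, -0.24, 0, 0, 0, 42], [0, 0, -0.64, 0, 0, 0, 42], [0, 0, -0.8, 0, 0, 0, 44]]]}}

```text
clock: 14.0
tool_pos: [586.6, 65.0, 222.0]
tool_rot: [-180.0, -0.1, 166.8]
contact_force: [1.1, -0.6, -0.5]
width: 43.3
grasp_force: 0.0
```

Call:
{"op": "run_rows", "data": {"increments": [[[0, 0, 0, 0, 0, -0.0278, 50], [0, 0, 0, 0, 0, -0.0278, 50], [0, 0, 0, 0, 0, -0.0278, 50], [0, 0, 0, 0, 0, -0.0278, 50], [0, 0, 0, 0, 0, -0.0278, 50]]]}}

```text
clock: 14.62
tool_pos: [587.6, 64.9, 222.4]
tool_rot: [-180.0, 0.0, -142.8]
contact_force: [-0.6, 0.4, -0.1]
width: 50.2
grasp_force: 0.0
```

Call:
{"op": "run_rows", "data": {"increments": [[[0, 0, 0, 0, 0, -0.0222, 50], [0, 0, 0, 0, 0, 0, 50], [0, 0, 0, 0, 0, 0, 50]]]}}

```text
clock: 15.0
tool_pos: [587.5, 64.9, 221.8]
tool_rot: [-180.0, 0.0, -135.3]
contact_force: [-0.1, 0.5, 0.3]
width: 50.2
grasp_force: 0.0
```

```bash
python3 -c "
from h import *
print(to([545,263,222]),manip.state()['tool_pos'],manip.state()['qpos'])"
```

```text
[-109.05655171  170.72663396   -0.18512706] [587.50494048  64.92362389 221.83103441] [-1.33654805e+00  8.03228629e+00  9.27751334e+01  1.62439106e-03
  7.91662538e+01 -1.36017758e+02]
```

In the tool's units: 34.7 mm is 0.5552, 34 mm is 0.544.

Call:
{"op": "run_rows", "data": {"increments": [[[-0.352, 0.544, 0, 0, 0, 0, 50], [-0.352, 0.544, 0, 0, 0, 0, 50], [-0.352, 0.544, 0, 0, 0, 0, 50], [-0.352, 0.544, 0, 0, 0, 0, 50], [-0.336, 0.5552, 0, 0, 0, 0, 50]]]}}

```text
clock: 15.62
tool_pos: [544.0, 264.1, 221.6]
tool_rot: [-180.0, 0.0, -135.3]
contact_force: [0.1, 0.0, -1.1]
width: 50.1
grasp_force: 0.0
```

Call:
{"op": "run_rows", "data": {"increments": [[[0, 0, 0, 0, 0, 0, 50], [0, 0, 0, 0, 0, 0, 50]]]}}

```text
clock: 15.88
tool_pos: [544.4, 262.5, 221.3]
tool_rot: [-180.0, -0.0, -135.2]
contact_force: [0.6, 0.1, 0.1]
width: 49.8
grasp_force: 0.0
```

```bash
python3 - <<'E'
from h import *
np.set_printoptions(precision=1,suppress=True)
print(manip.state()['tool_pos'])
c=manip.camera_info("wrist");im=manip.snapshot("wrist");t=manip.snapshot("top");np.savez("w4.npz",**c)
b=cv2.resize(t[132:212,245:325],None,fx=5,fy=5,interpolation=cv2.INTER_CUBIC)
b=np.clip(b*1.6,0,255).astype(np.uint8)
o=np.zeros((400,800,3),np.uint8);o[:,:400]=b;o[:,400:]=cv2.resize(im[60:260,128:328],(400,400))
cv2.imwrite("pics/c4.png",o)
E
```

```text
[544.4 262.5 221.3]
```

View pics/c4.png

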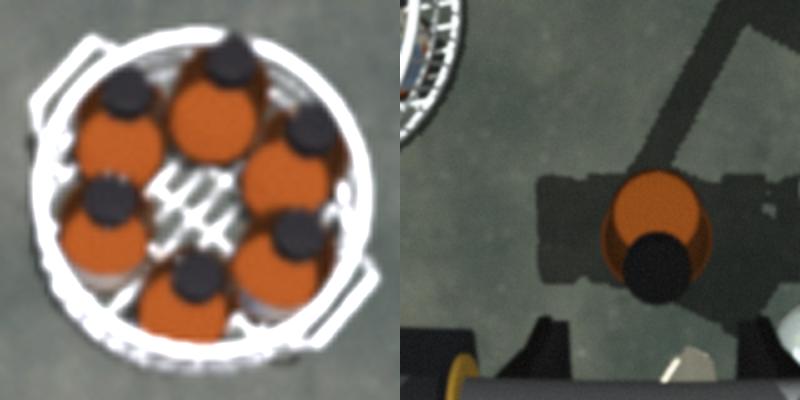

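All six are now in the ring, with bottle 7's cap at (110,200) in the crop, and bottle 6's cap is centred under the gripper. I'll compute the best centre and grip bottle 6.

Careful with the scale: shifts go in shares of 62.5 mm and turns go in shares of 360 degrees. That gives: 35 mm is 0.56, 25 mm is 0.4.

```bash
python3 - <<'E'
from h import *
from scipy.optimize import minimize
np.set_printoptions(precision=1,suppress=True)
c=dict(np.load("w4.npz"));print(wray(c,(256.5,194),136))
P=np.array([ray("top",(245+x/5,132+y/5),138)[:2] for x,y in((128,93),(232,60),(311,128),(299,234),(200,276),(110,200))])
d=lambda v:np.linalg.norm(P-v,axis=1)
m=minimize(lambda v:-d(v).min(),P.mean(0),method="Nelder-Mead");print(P,P.mean(0),m.x,d(m.x))
print(np.linalg.norm(P-np.roll(P,1,0),axis=1))
E
```

```text
[542.5 262.4 136. ]
[[651.   51.7]
 [670.7  -8.4]
 [629.9 -52.7]
 [567.9 -44.2]
 [543.8  12.2]
 [587.9  62.5]] [608.5   3.5] [606.1   3.9] [65.6 65.7 61.4 61.4 62.9 61.4]
[64.  63.2 60.2 62.7 61.3 66.9]
```

Call:
{"op": "run_rows", "data": {"increments": [[[0, 0, 0.56, 0, 0, 0, 50], [0, 0, 0.56, 0, 0, 0, 50], [0, 0, 0.4, 0, 0, 0, 50], [0, 0, 0.24, 0, 0, 0, 50], [0, 0, 0, 0, 0, 0, 50]]], "grip_force": 25}}

```text
clock: 16.6
tool_pos: [543.9, 261.9, 110.4]
tool_rot: [179.9, -0.1, -135.2]
contact_force: [-0.2, 0.8, -0.6]
width: 50.0
grasp_force: 0.0
```

Call:
{"op": "run_rows", "data": {"increments": [[[0, 0, 0, 0, 0, 0, 20], [0, 0, 0, 0, 0, 0, 20], [0, 0, 0, 0, 0, 0, 20], [0, 0, 0, 0, 0, 0, 20], [0, 0, 0, 0, 0, 0, 20]]], "grip_force": 25}}

```text
clock: 17.23
tool_pos: [544.9, 263.4, 112.4]
tool_rot: [-180.0, 0.1, -135.2]
contact_force: [-1.0, 1.4, 6.2]
width: 30.2
grasp_force: 24.2
```

Call:
{"op": "run_rows", "data": {"increments": [[[0, 0, -0.16, 0, 0, 0, 20], [0, 0, -0.56, 0, 0, 0, 20], [0, 0, -0.72, 0, 0, 0, 20], [0, 0, -0.72, 0, 0, 0, 20], [0, 0, -0.56, 0, 0, 0, 20]]], "grip_force": 25}}

```text
clock: 17.85
tool_pos: [544.4, 262.5, 283.2]
tool_rot: [-180.0, 0.0, -135.2]
contact_force: [0.3, 0.6, -2.4]
width: 30.2
grasp_force: 23.0
```

```bash
python3 -c "
from h import *
print(to([607.5,6,283]),manip.state()['tool_pos'])"
```

```text
[ 136.10170446 -226.41254502    0.34224231] [544.41202227 262.52735547 283.23364627]
```

In the tool's units: -41.5 mm is -0.664, -33 mm is -0.528.

Call:
{"op": "run_rows", "data": {"increments": [[[0.288, -0.48, 0, 0, 0, 0, 20], [0.4, -0.664, 0, 0, 0, 0, 20], [0.4, -0.664, 0, 0, 0, 0, 20], [0.4, -0.664, 0, 0, 0, 0, 20], [0.32, -0.528, 0, 0, 0, 0, 20]]]}}

```text
clock: 18.48
tool_pos: [596.2, 48.0, 280.8]
tool_rot: [180.0, -0.1, -135.2]
contact_force: [0.3, 0.4, -3.2]
width: 30.1
grasp_force: 23.0
```

Call:
{"op": "run_rows", "data": {"increments": [[[0.24, -0.4, 0, 0, 0, 0, 20], [0.128, -0.224, 0, 0, 0, 0, 20], [0, 0, 0, 0, 0, 0, 20], [0, 0, 0, 0, 0, 0, 20], [0, 0, 0, 0, 0, 0, 20]]]}}

```text
clock: 19.1
tool_pos: [607.4, 7.5, 281.4]
tool_rot: [180.0, 0.0, -135.1]
contact_force: [0.7, -1.1, -2.6]
width: 30.4
grasp_force: 23.0
```

```bash
python3 -c "
from h import *
print(to([607.5,6,283]),manip.state()['tool_pos'])"
```

```text
[ 1.03153218 -1.15562619 -1.6069761 ] [607.41428823   7.54717376 281.39351017]
```

In the tool's units: 25 mm is 0.4, 15 mm is 0.24.

Call:
{"op": "run_rows", "data": {"increments": [[[0.016, -0.016, 0.4, 0, 0, 0, 20], [0, 0, 0.4, 0, 0, 0, 20], [0, 0, 0.24, 0, 0, 0, 20], [0, 0, 0.16, 0, 0, 0, 20], [0, 0, 0, 0, 0, 0, 20]]]}}

```text
clock: 19.73
tool_pos: [607.4, 5.1, 205.9]
tool_rot: [180.0, -0.0, -135.1]
contact_force: [1.1, -0.5, -2.2]
width: 30.1
grasp_force: 23.0
```

Call:
{"op": "run_rows", "data": {"increments": [[[0, 0, 0.096, 0, 0, 0, 20], [0, 0, 0.096, 0, 0, 0, 20], [0, 0, 0.096, 0, 0, 0, 20], [0, 0, 0.096, 0, 0, 0, 20], [0, 0, 0, 0, 0, 0, 20]]]}}

```text
clock: 20.35
tool_pos: [607.1, 4.9, 181.4]
tool_rot: [179.9, -0.1, -135.2]
contact_force: [-0.2, 0.8, -2.5]
width: 30.5
grasp_force: 23.0
```

Call:
{"op": "run_rows", "data": {"increments": [[[0, 0, 0.096, 0, 0, 0, 20], [0, 0, 0.096, 0, 0, 0, 20], [0, 0, 0.096, 0, 0, 0, 20], [0, 0, 0.096, 0, 0, 0, 20], [0, 0, 0, 0, 0, 0, 20]]]}}

```text
clock: 20.98
tool_pos: [607.1, 4.9, 157.4]
tool_rot: [179.9, -0.1, -135.2]
contact_force: [0.4, 1.0, -3.0]
width: 30.0
grasp_force: 23.0
```

In the tool's units: 6 mm is 0.096.

Call:
{"op": "run_rows", "data": {"increments": [[[0, 0, 0.096, 0, 0, 0, 20], [0, 0, 0.096, 0, 0, 0, 20], [0, 0, 0.096, 0, 0, 0, 20], [0, 0, 0.096, 0, 0, 0, 20], [0, 0, 0, 0, 0, 0, 20]]]}}

```text
clock: 21.6
tool_pos: [607.0, 4.9, 133.4]
tool_rot: [179.9, -0.1, -135.2]
contact_force: [0.6, 0.8, -1.6]
width: 30.2
grasp_force: 23.0
```

Bottom is about 21 mm above the bench and still free; the last 15 mm to the floor.

In the tool's units: 6 mm is 0.096, 5 mm is 0.08.

Call:
{"op": "run_rows", "data": {"increments": [[[0, 0, 0.096, 0, 0, 0, 20], [0, 0, 0.08, 0, 0, 0, 20], [0, 0, 0.04, 0, 0, 0, 20], [0, 0, 0, 0, 0, 0, 20]]]}}

```text
clock: 22.1
tool_pos: [607.4, 4.9, 120.5]
tool_rot: [180.0, -0.0, -135.2]
contact_force: [0.4, -0.8, -3.4]
width: 30.1
grasp_force: 23.0
```

Call:
{"op": "run_rows", "data": {"increments": [[[0, 0, 0.016, 0, 0, 0, 20], [0, 0, 0, 0, 0, 0, 20], [0, 0, 0.0112, 0, 0, 0, 20], [0, 0, 0, 0, 0, 0, 20]]]}}

```text
clock: 22.6
tool_pos: [607.6, 4.9, 119.1]
tool_rot: [180.0, 0.0, -135.2]
contact_force: [-0.4, 0.1, -2.7]
width: 30.1
grasp_force: 23.0
```

Call:
{"op": "run_rows", "data": {"increments": [[[0, 0, 0.0128, 0, 0, 0, 20], [0, 0, 0, 0, 0, 0, 20], [0, 0, 0.0112, 0, 0, 0, 20], [0, 0, 0, 0, 0, 0, 20]]]}}

```text
clock: 23.1
tool_pos: [608.1, 4.9, 118.4]
tool_rot: [-180.0, 0.0, -135.2]
contact_force: [-1.3, 0.2, 3.6]
width: 29.9
grasp_force: 24.0
```

Contact with the floor. Releasing, then rising and backing away for a check.

In the tool's units: -45 mm is -0.72, -40 mm is -0.64.

Call:
{"op": "run_rows", "data": {"increments": [[[0, 0, 0, 0, 0, 0, 40], [0, 0, 0, 0, 0, 0, 40], [0, 0, -0.24, 0, 0, 0, 40], [0, 0, -0.64, 0, 0, 0, 40], [0, 0, -0.72, 0, 0, 0, 44]]]}}

```text
clock: 23.72
tool_pos: [607.2, 4.9, 218.8]
tool_rot: [180.0, -0.0, -135.2]
contact_force: [0.5, -0.2, 0.5]
width: 42.6
grasp_force: 0.0
```

Call:
{"op": "run_rows", "data": {"increments": [[[0.48, 0.48, -0.32, 0, 0, 0, 44], [0.48, 0.48, 0, 0, 0, 0, 44], [0.48, 0.48, 0, 0, 0, 0, 44], [0.48, 0.48, 0, 0, 0, 0, 44], [0, 0, 0, 0, 0, 0, 44]]]}}

```text
clock: 24.35
tool_pos: [436.3, 5.5, 238.5]
tool_rot: [-179.9, 0.0, -135.2]
contact_force: [0.5, -1.1, 0.4]
width: 44.2
grasp_force: 0.0
```

```bash
python3 - <<'E'
from h import *
t=manip.snapshot("top");s=manip.snapshot("side");print(manip.state()['tool_pos'])
f=lambda im,x,y:np.clip(cv2.resize(im[y:y+80,x:x+80],(400,400),interpolation=cv2.INTER_CUBIC)*1.6,0,255).astype(np.uint8)
cv2.imwrite("pics/end.png",np.hstack([f(t,245,132),f(s,203,120)]))
E
```

```text
[438.70095773   5.21811737 238.90098038]
```

View pics/end.png

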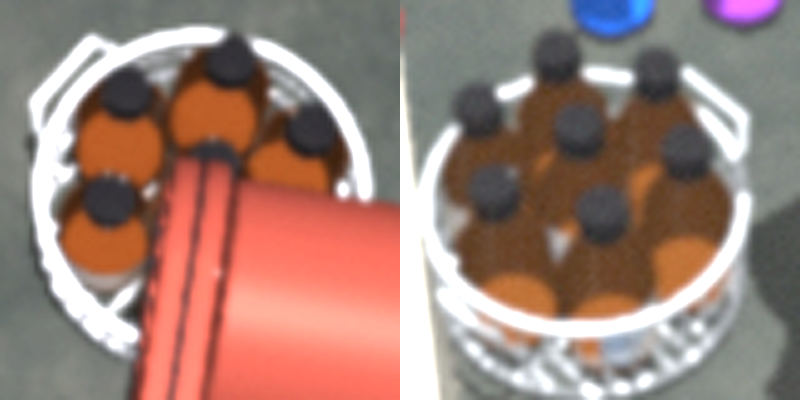

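The side view shows all seven caps as six round one, with the middle cap at (578,130). All bottles are upright and the gripper is clear, so I'm handing in.

```bash
python3 -c "
from station import manip
print(manip.job_done())"
```

```text
the job is handed in; nothing more can be done
None
```

I handed the job in at about 24 s: the last pictures show all seven amber bottles upright in the basket, six round one. Each moved bottle was lowered until it touched the floor and then released, the arm was clear at the end, and no verdict came back.

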